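Shift the jar mill from second to third and start it

TASK

The bench jar mill stands still with its gear lever in second, the near left-hand slot of its H-shaped gate. With the fingertips only, never gripping it, push the lever out to neutral, across through the neutral channel and then forward until it is fully home in third, the far right-hand slot marked with three dots; only then press the small flat-topped start button right in and let it spring back. Do not press the big mushroom stop button, and leave the jar, the vial and the marker pen where they are.

Things in the scene. Friction and masses are not known exactly. Their poses are not given: they have to be found in the camera images.
- mill: Bench jar mill, 200 x 340 mm, fixed. Origin: centre of its underside. x points forward (to its far side), y to the operator's left, z up. At its right end a white gearbox (y -168 to -20, x -95 to 95 mm, top at z 91 mm) with gear gate and both buttons on top; at its left end two rollers with the jar (jar's top at z 142 mm).
- gate (a point): Centre of the H gate, on the upper face of its 98 mm square aluminium plate, 101 mm above the bench. Two tracks along the mill's x, 34 mm apart, joined at mid-length by a neutral channel along y; all 15 mm wide. Raised dots at the slot ends: one far left, two near left, three far right (third), four near right. The lever's pivot is 63 mm straight below.
- knob (a point): Centre of the black knob on the gear lever: a grip 26 x 26 mm with rounded edges (shift_across_c1 to c4 are its corners), 38 mm tall, sides parallel to the mill's x and y, 125 mm from the pivot along the lever; upright it spans 43 to 81 mm above the gate plate. Below it a steel shank of 9 mm diameter. It travels about 46 mm fore and aft and 36 mm sideways from the gate's centre.
- shift_fore (a joint): Fore and aft angle of the gear lever, rad: 0 in the neutral channel, positive leaning forward (mill's +x); -0.38 and +0.38 are the ends of the slots. The lever crosses freely within about 0.05 of 0; from up to about 0.15 the round ends of the gate's tongues guide it in. It stays where it is left; about 2 to 4 N at the knob moves it.
- shift_across (a joint): Sideways angle of the gear lever, rad: positive leaning to the right (mill's -y). About -0.28 in the middle of the left track, +0.28 in the right track, stops at -0.34 and +0.34. It stays where it is left; about 2 to 4 N at the knob moves it.
- start_top (a point): Centre of the top of the start button: black, flat, 20 mm diameter, standing 6 mm proud of a grey collar of 36 mm diameter, on the near edge of the gearbox top, the left one of the two buttons. Its top is 109 mm above the bench. Pressed straight down.
- start (a joint): Travel of the start button, m: 0 released, 0.006 fully in, which takes 5 N; it springs back.
- stop_top (a point): Centre of the top of the stop button: black mushroom head of 38 mm diameter, 122 mm above the bench, 78 mm to the right of the start button.
- stop (a joint): Travel of the stop button, m: 0 released, 0.005 fully in; it springs back.
- jar: White ceramic grinding jar with a steel lid, 68 mm diameter, 108 mm long, 0.6 kg, lying loose along the mill's y on the two rollers. Origin: lowest point of its body at mid-length.
- vial: White vial with a blue cap, 26 mm diameter, 58 mm tall, standing loose on the bench just in front of the mill. Origin: centre of its underside.
- marker_black: Black marker pen, 137 x 12 x 14 mm, lying loose along y on the mill's bed plate in front of the rollers. Origin: centre of its underside.
Mind the look-alikes: they are no part of the job. Of the things that look like the vial, take the one that is farthest to the robot's right at the start.

How it is judged:
By the outcome, as a careful person would: the job done as asked, in the order asked, and still so for the second after the job is handed in, with the robot touching nothing.
It also fails if it takes over 61 s, if anything falls off the work surface, if the arm or the gripper's body presses on something with over 40 N, if the wrist force passes 120 N, or if a joint passes its speed limit or range.

ROBOT

A 6-joint arm with a two-finger parallel gripper is mounted at the origin on the work surface; the furniture and walls round the work are solid. World frame = base frame: x ahead of the robot, y to its left, z up, the work surface at z = 0. Lengths are in mm, angles in degrees, forces in N, time in s.
With the tool pointing down it reaches from about 350 to 850 mm from the base axis. Payload 8.1 kg.
Tool frame: the origin (TCP) lies midway between the tips of the shut fingers; the grasp point (between the pads) lies grip_depth behind it (grip_depth is the distance from the TCP to the grasp point, in mm); z points along the fingers, y is the line along which they close (so a half turn about z gives the same grasp; the last joint's range is limited). The gripper opens to 85 mm and grips with 20 to 120 N. Pads are 22 mm wide; open, the fingers measure 114 mm over their backs; the gripper's body (76 mm by 85 mm) begins 54 mm behind the grasp point. The pads swing forward as they close: fully open they stand 13 mm farther back than shut.
Start: joints at [65.237, 7.471, 85.268, -0, 87.261, -4.893], TCP at [203.913, 564.291, 231.292] pointing down, gripper open.
Joint ranges: [-169.43, 169.43], [-51.17, 129.36], [1.28, 143.12], [-76.62, 256.62], [0, 156.53], [-152.29, 152.29]. Speed limits (degrees/s): [136.94, 136.94, 159.86, 180, 180, 180].

INTERFACE

Orientations are given as [roll, pitch, yaw] about the fixed x, y, z axes, in that order (R = Rz(yaw) Ry(pitch) Rx(roll)).
In Python, from bench import sense, snapshot, hand_in, grip_depth gives the robot as it stands. The module is installed in compiled form; this text tells all that it offers.
- The arm moves only by the tool apply_moves, never from a script. Its argument "series" is text: rows parted by semicolons, each of 5 numbers parted by spaces: the shift along the tool's x, y, z each as a share of 0.3 m, from -1 to 1, then the turn about the tool's z as a share of 2 rad, from -1 to 1, then the gripper's target within -1 to 1 (shut at 1, half-way at 0, fully open at -1). In form: tx ty tz twist gripper; .... A call has 1 to 5 rows; each row shifts and turns the commanded pose from where the row before left it, along the tool's axes as they then stand; what a row does not reach is not made up. A row lasts 1/12 s, in which the tool goes at most 41.7 mm and 7.16 degrees, less where a joint would pass 70% of its speed; a pose out of reach is approached as far as the arm can. A call with a number of a shift or a turn outside -1 to 1 is refused whole. A call with a gripper value outside its range is refused whole. The fingers move at their own pace and stop on an object; "squeeze" is the grip in N (left out, the last holds). Time passes only in rows, so rows that do not move let the fingers close. It gives the time, the measured TCP pose, the force, the opening and the grip force at its end, in the units of the state.
- sense(): the state, without advancing time (a new reading comes with each control period).
- snapshot(name): name is "scene" or "top"; returns a dict with "frame" (420x560x3 uint8, blue, green, red), "depth" (420x560 float32, mm along the optical axis (not along the pixel's ray), 0 where there is no reading), "intrinsics" (3x3 intrinsics, pixels), "dist" ([k1, k2, p1, p2, k3] as OpenCV has them; the pictures are not rectified), "extrinsics" (4x4, takes a point from camera to world coordinates). Camera axes: x right, y down, z forward; pixel columns grow to the right and rows downward; lengths in mm; the calibration is good to about 2 mm. A picture is of the moment at which its call begins.
- hand_in(): hands the job in; it is judged then, once.
The state is a dict: "time": time; "joint_pos": joint angles; "qd": joint speeds; "joint_efforts": joint torques, N m; "tool_pos": TCP position; "tcp_rot": TCP orientation; "ft_force": force on the tool from outside, world axes, zero at the start; "wrist_torque": the same for the moment, N m; "finger_gap": finger opening in mm; "grip_force": force on a finger pad.
Only numpy, scipy, OpenCV 4.12 (cv2) and the standard library are available. Lean on these libraries where they do the work, as an engineer would, in place of code of your own. Each camera call takes 0.05 s, during which the arm holds its last target. There are 200 camera calls.

## Working session

There is one attempt and no reset: what is moved stays moved. The work goes in short steps, Python scripts to look and compute and a tool call to move; the robot and the scene stay as the last step left them, time stands still between calls to the robot, and variables do not carry over. Pictures are saved under pics/ and viewed, at most 10 in all, crops included, and the job is handed in when it is done.

Besides the shell and the picture viewer there is one more tool, called after "Call:" by a JSON object that holds its "method" and its "body". apply_moves: Moves the arm, as the interface text tells. Its arguments: {"type":"object","properties":{"series":{"type":"string"},"squeeze":{"type":"number"}},"required":["series"]}

```bash
mkdir -p pics
cat > h.py <<'E'
import numpy as np, cv2
from bench import sense, snapshot
def ray(s,px):
    u=cv2.undistortPoints(np.array([[px]],float),s["intrinsics"],s["dist"])[0,0]
    T=s["extrinsics"]; d=T[:3,:3]@np.array([u[0],u[1],1]); return T[:3,3],d
def onz(s,px,z):
    o,d=ray(s,px); return o+d*(z-o[2])/d[2]
def cloud(s):
    h,w=s["depth"].shape; g=np.stack(np.meshgrid(np.arange(w),np.arange(h)),-1).reshape(-1,1,2).astype(float)
    u=cv2.undistortPoints(g,s["intrinsics"],s["dist"])[:,0]
    z=s["depth"].reshape(-1,1); p=np.hstack([u*z,z])@s["extrinsics"][:3,:3].T+s["extrinsics"][:3,3]
    p[z[:,0]==0]=np.nan; return p.reshape(h,w,3)
E
python3 - <<'E'
from h import *
import bench
print(bench.grip_depth, sense())
for n in("scene","top"):
    s=snapshot(n); cv2.imwrite(f"pics/{n}0.png",s["frame"]); print(n,s["extrinsics"].round(3).tolist(),s["intrinsics"].tolist()); np.save(n+"0.npy",s,allow_pickle=True)
E
```

```text
18.700000000000003 {'time': 0.0, 'joint_pos': array([ 6.52368743e+01,  7.51551457e+00,  8.53297302e+01, -2.56449859e-03,
        8.72597090e+01, -4.89291341e+00]), 'qd': array([ 0.1052572 , -0.07226611, -0.01608085,  0.02124373,  0.07014431,
        0.02166839]), 'joint_efforts': array([-6.63345945e-04, -5.69399035e+01, -5.00543010e+01, -1.54449731e-05,
        1.47143978e-02,  1.12230370e-05]), 'tool_pos': array([203.69916325, 563.78688055, 230.23585336]), 'tcp_rot': array([-1.79895210e+02, -6.39988941e-03,  1.60129907e+02]), 'ft_force': array([ 0.74811599,  0.27252129, -0.16808891]), 'wrist_torque': array([-0.004481  , -0.00350421,  0.02574638]), 'grip_force': 0.0, 'finger_gap': 85.47585383583692}
scene [[0.515, -0.629, 0.582, -14.668], [-0.857, -0.374, 0.354, -152.666], [-0.005, -0.681, -0.732, 739.964], [0.0, 0.0, 0.0, 1.0]] [[500.85453067886493, 0.0, 284.9444004482462], [0.0, 500.85453067886493, 214.36593842653613], [0.0, 0.0, 1.0]]
top [[0.022, -0.978, 0.206, 302.373], [-1.0, -0.02, 0.009, 148.795], [-0.005, -0.207, -0.978, 961.632], [0.0, 0.0, 0.0, 1.0]] [[432.7561425588076, 0.0, 283.6662691465816], [0.0, 432.7561425588076, 214.42387313534405], [0.0, 0.0, 1.0]]
```

View pics/scene0.png

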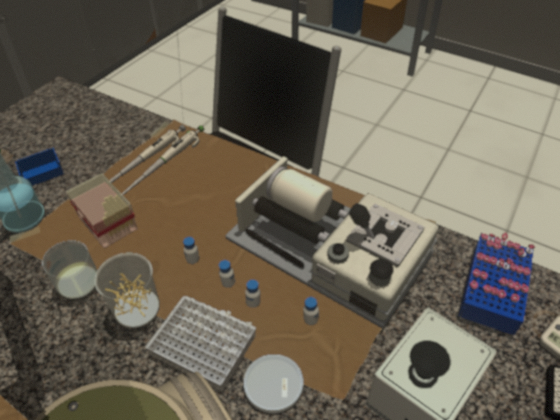

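View pics/top0.png

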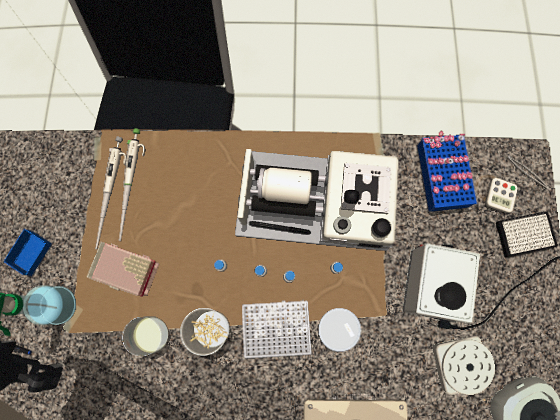

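The scene view shows the mill, with its gearbox around (375,240) and the knob at (358,215). Start is at (339,253) and stop at (380,270). In the top view the gate is at (367,188), the knob at (351,197), start at (342,225) and stop at (381,228). Four blue-capped vials stand at (220,265), (260,270), (290,276) and (337,267). The right-most, at (337,267), is the one meant. None of them is to be touched. Next I'll enlarge the gearbox and measure it.

Run:
```python
from h import *
S=np.load("scene0.npy",allow_pickle=True).item();T=np.load("top0.npy",allow_pickle=True).item()
a=cv2.resize(T["frame"][140:290,310:410],None,fx=4,fy=4,interpolation=cv2.INTER_CUBIC)
b=cv2.resize(S["frame"][180:330,300:400+0],None,fx=4,fy=4,interpolation=cv2.INTER_CUBIC)
cv2.imwrite("pics/c0.png",np.hstack([a,b]))
C=cloud(T);D=cloud(S)
for n,p in dict(knob=(351,197),start=(342,225),stop=(381,228),vial=(337,267)).items(): print(n,C[p[1],p[0]].round(1))
for n,p in dict(knob=(358,215),start=(339,253),stop=(380,270)).items(): print(n,D[p[1],p[0]].round(1))
```

```text
knob [505.   30.  172.6]
start [461.9  39.9 114.8]
stop [456.3 -36.9 120.6]
vial [383.1  43.7  60.4]
knob [497.7  25.6 167.2]
start [457.9  34.  109.9]
stop [451.6 -38.7 121.2]
```

View pics/c0.png

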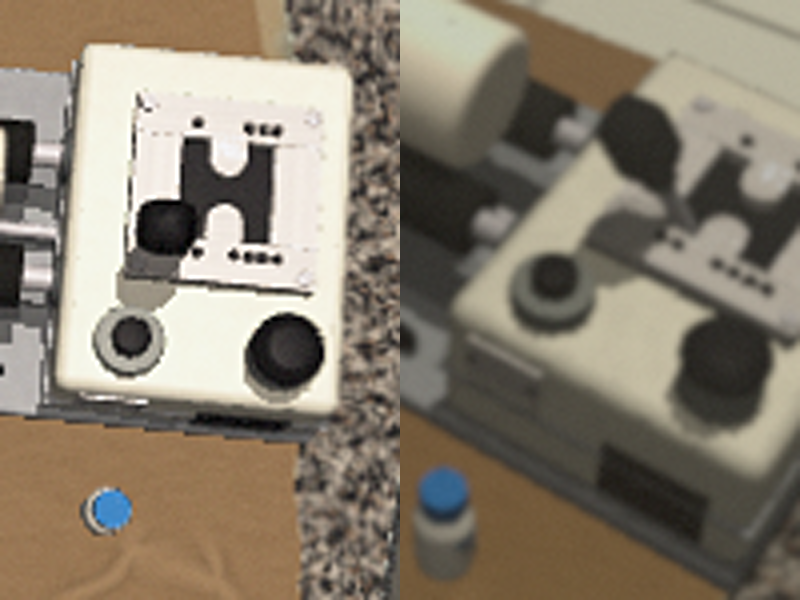

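The crop shows, in top-view pixels, the gate centre at about (366.8,187.3), the start button at (342.5,224.2), the stop button at (381,227.5) and the knob at (351.5,197). The white lever's two near-left dots sit beside the knob, so the lever is in second. The blue-capped vial at (337,267) is the right-most.

Run:
```python
from h import *
S=np.load("scene0.npy",allow_pickle=True).item();T=np.load("top0.npy",allow_pickle=True).item()
tp=lambda x,y:(310+(x+.5)/4-.5,140+(y+.5)/4-.5)
sp=lambda x,y:(300+(x-400+.5)/4-.5,180+(y+.5)/4-.5)
def tri(a,b):
    o1,d1=ray(T,a);o2,d2=ray(S,b);A=np.stack([d1,-d2],1);t=np.linalg.lstsq(A,o2-o1,rcond=None)[0]
    p,q=o1+d1*t[0],o2+d2*t[1];return ((p+q)/2).round(1),np.linalg.norm(p-q).round(1)
print("start",tri(tp(130,337),sp(553,277)),onz(T,tp(130,337),109),onz(S,sp(553,277),109))
print("stop",tri(tp(284,348),sp(726,345)),onz(T,tp(284,348),120),onz(S,sp(726,345),120))
print("knob",tri(tp(167,226),sp(640,140)))
g=onz(T,tp(227,189.5),101);print("gate",g)
for n,c in dict(pl=[(135,92),(323,104),(312,295),(125,280)]).items():print(n,[onz(T,tp(*p),101).round(1) for p in c])
s,m=onz(T,tp(130,337),109),onz(T,tp(284,348),121)
print("yaw start-stop",np.degrees(np.arctan2(-(m-s)[0],-(m-s)[1]))*-1)
# gearbox top points from depth: rect
for nm,I in(("T",T),("S",S)):
    C=cloud(I);mk=(C[...,2]>86)&(C[...,2]<106)&(C[...,0]>380)&(C[...,0]<720)&(C[...,1]<60)&(C[...,1]>-120)
    k=cv2.connectedComponentsWithStats(mk.astype(np.uint8));i=1+np.argmax(k[2][1:,4]);P=C[k[1]==i]
    print(nm,len(P),cv2.minAreaRect(P[:,:2].astype(np.float32)),np.percentile(P[:,2],[5,50,95]))
    mk=(C[...,2]>147)&(C[...,2]<190)&(np.hypot(C[...,0]-505,C[...,1]-30)<45)
    P=C[mk];print("knob pts",len(P),P.min(0),P.max(0),np.median(P,0))
```

```text
start (array([465. ,  39.2, 109.6]), np.float64(0.7)) [465.32999151  38.87038978 109.        ] [465.19359459  39.66424749 109.        ]
stop (array([459.3, -36.6, 121.3]), np.float64(1.2)) [459.20179629 -36.35128051 120.        ] [460.77144105 -36.75124072 120.        ]
knob (array([510.9,  27.1, 155.3]), np.float64(1.1))
gate [545.41134455 -12.98626908 101.        ]
pl [array([597.2,  34.2, 101. ]), array([593.1, -64.6, 101. ]), array([490.5, -55.6, 101. ]), array([496.4,  40.2, 101. ])]
yaw start-stop -4.812491263512917
T 5106 ((530.2730712890625, -5.894142150878906), (143.55618286132812, 189.38385009765625), 85.6252212524414) [ 89.06136428  93.0715484  103.61509808]
knob pts 189 [495.89317742  10.50871124 147.43451081] [525.76859036  42.23479857 174.25280836] [507.82397603  29.385172   168.22102919]
S 6030 ((530.1741333007812, -5.347755432128906), (143.746826171875, 189.75390625), 85.64735412597656) [ 88.43496897  92.39001829 102.40993383]
knob pts 322 [495.70796282  12.75713856 147.20238245] [521.57358247  44.61750427 173.18748901] [504.61900618  26.71420112 164.06878436]
```

Call:
{"method": "apply_moves", "body": {"series": "0 0 0 -0.0453 1;0 0 0 -0.0453 1;0 0 0 -0.0453 1;0 0 0 0 1;0 0 0 0 1", "squeeze": 20}}

```text
time: 0.52
tool_pos: [203.8, 564.1, 230.8]
tcp_rot: [-180.0, -0.0, 175.5]
ft_force: [0.2, -0.3, 0.6]
finger_gap: 25.4
grip_force: 0.0
```

Call:
{"method": "apply_moves", "body": {"series": "-0.0611 -0.1073 0 0 1;-0.0611 -0.1073 0 0 1;-0.0611 -0.1073 0 0 1;-0.0611 -0.1073 0 0 1;-0.0611 -0.1073 0 0 1"}}

```text
time: 0.93
tool_pos: [283.4, 395.4, 231.0]
tcp_rot: [-180.0, -0.0, 175.5]
ft_force: [0.9, 0.5, 0.0]
finger_gap: -0.2
grip_force: 0.0
```

Call:
{"method": "apply_moves", "body": {"series": "-0.0611 -0.1073 0 0 1;-0.0611 -0.1073 0 0 1;-0.0611 -0.1073 0 0 1;-0.0611 -0.1073 0 0 1;-0.0611 -0.1073 0 0 1"}}

```text
time: 1.35
tool_pos: [362.9, 227.9, 231.4]
tcp_rot: [180.0, 0.0, 175.5]
ft_force: [0.5, 0.4, -0.3]
finger_gap: 0.4
grip_force: 0.0
```

Call:
{"method": "apply_moves", "body": {"series": "-0.0611 -0.1073 0 0 1;-0.0611 -0.1073 0 0 1;-0.0611 -0.1073 0 0 1;-0.0611 -0.1073 0 0 1;-0.0611 -0.1073 0 0 1"}}

```text
time: 1.77
tool_pos: [442.3, 60.4, 231.5]
tcp_rot: [180.0, 0.0, 175.5]
ft_force: [0.6, 1.1, -0.0]
finger_gap: 0.3
grip_force: 0.0
```

Call:
{"method": "apply_moves", "body": {"series": "-0.0611 -0.1073 0 0 1;0 0 0 0 1;0 0 0 0 1"}}

```text
time: 2.02
tool_pos: [458.0, 27.0, 231.0]
tcp_rot: [-180.0, -0.0, 175.3]
ft_force: [0.3, -0.3, -0.1]
finger_gap: 0.3
grip_force: 0.0
```

Call:
{"method": "apply_moves", "body": {"series": "0 0 0.0842 0 1;0 0 0.0842 0 1;0 0 0.0842 0 1;0 0 0.0842 0 1;0 0 0 0 1"}}

```text
time: 2.43
tool_pos: [453.6, 30.2, 124.9]
tcp_rot: [180.0, -0.5, 175.7]
ft_force: [-2.5, 0.3, -1.4]
finger_gap: -0.3
grip_force: 0.0
```

```bash
cat > look.py <<'E'
from h import *
import sys
T=snapshot("top");S=snapshot("scene")
a=cv2.resize(T["frame"][140:290,310:410],None,fx=4,fy=4,interpolation=cv2.INTER_CUBIC)
b=cv2.resize(S["frame"][180:330,310:410],None,fx=4,fy=4,interpolation=cv2.INTER_CUBIC)
cv2.imwrite(f"pics/{sys.argv[1]}.png",np.hstack([a,b]))
E
python3 look.py l1
```

```text
(no output)
```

View pics/l1.png

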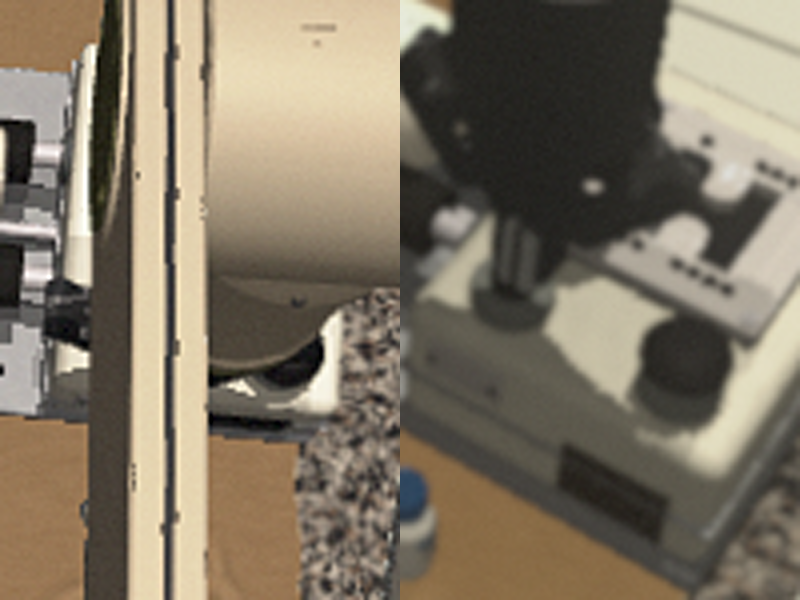

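The top view is blocked by the arm. The scene view shows the shut fingers at about (515,260) in the crop, above the start button, with the gripper hiding the knob at about (670,190). I'll read the settled state.

```bash
python3 -c "
from h import *
s=sense();print({k:np.round(s[k],1) for k in('time','tool_pos','tcp_rot','ft_force','wrist_torque')})"
```

```text
{'time': np.float64(2.5), 'tool_pos': array([456.7,  29.7, 129.9]), 'tcp_rot': array([ 1.800e+02, -1.000e-01,  1.757e+02]), 'ft_force': array([-1. , -0.5,  0.7]), 'wrist_torque': array([-0., -0., -0.])}
```

Call:
{"method": "apply_moves", "body": {"series": "-0.0213 0 0 0 1;-0.0213 0 0 0 1;-0.0213 0 0 0 1;-0.0213 0 0 0 1;-0.0213 0 0 0 1"}}

```text
time: 2.95
tool_pos: [490.7, 26.3, 131.1]
tcp_rot: [180.0, 0.0, 175.7]
ft_force: [-2.8, 0.4, 2.0]
finger_gap: 0.3
grip_force: 1.2
```

Call:
{"method": "apply_moves", "body": {"series": "-0.0213 0 0 0 1;-0.0213 0 0 0 1;-0.0213 0 0 0 1;-0.0213 0 0 0 1;-0.0213 0 0 0 1"}}

```text
time: 3.37
tool_pos: [524.5, 24.4, 133.4]
tcp_rot: [179.9, 0.3, 175.7]
ft_force: [-3.7, 3.7, 16.9]
finger_gap: -0.2
grip_force: 0.1
```

Call:
{"method": "apply_moves", "body": {"series": "0 0 0 0 1;0 0 0 0 1"}}

```text
time: 3.53
tool_pos: [523.8, 24.1, 132.1]
tcp_rot: [180.0, 0.2, 175.7]
ft_force: [-0.2, -0.3, -0.3]
finger_gap: 0.0
grip_force: 0.0
```

Call:
{"method": "apply_moves", "body": {"series": "0.0667 0 0 0 1;0 0 -0.111 0 1;0 0 -0.111 0 1;0 0 -0.111 0 1;0 0.13 0 0 1"}}

```text
time: 3.95
tool_pos: [508.6, 59.7, 238.1]
tcp_rot: [-179.9, 0.7, 175.4]
ft_force: [1.6, 0.1, 0.8]
finger_gap: -0.2
grip_force: 0.0
```

Call:
{"method": "apply_moves", "body": {"series": "0 0.13 0 0 1;0 0.13 0 0 1;0 0.13 0 0 1;0 0.13 0 0 1;0 0 0 0 1"}}

```text
time: 4.37
tool_pos: [516.0, 226.1, 229.8]
tcp_rot: [179.8, -0.0, 176.0]
ft_force: [1.4, 0.9, -0.3]
finger_gap: 0.4
grip_force: 0.0
```

```bash
python3 look.py l2
```

```text
(no output)
```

View pics/l2.png

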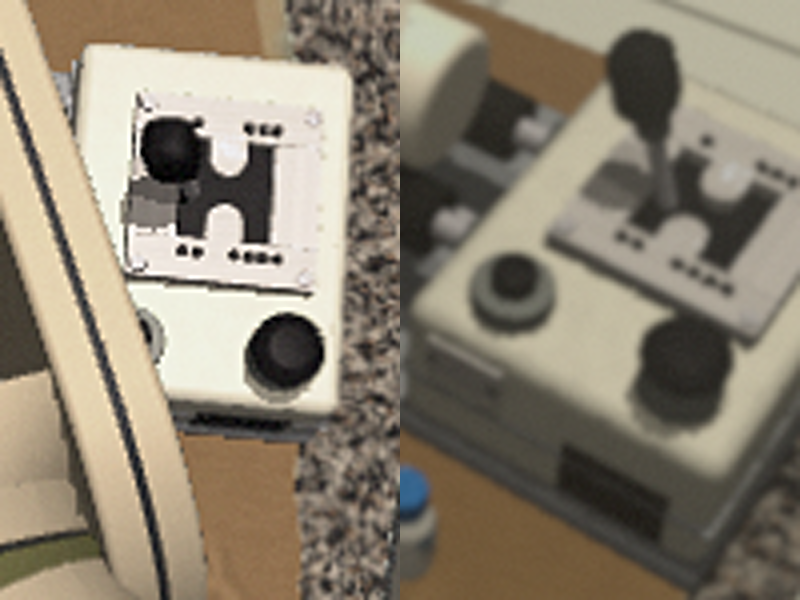

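The scene crop shows the shank at (665,195) leaning left near the neutral channel. In the top crop the knob centre is at (172,150). I'll convert that to gate coordinates.

```bash
cat > knob.py <<'E'
from h import *
ex=np.array([.997,-.075]);ey=np.array([.075,.997]);G=np.array([544.8,-12.3])
for n in("top","scene"):
    I=snapshot(n);C=cloud(I)
    r=C[...,:2]-G;X=r@ex;Y=r@ey
    m=(C[...,2]>140)&(C[...,2]<190)&(abs(X)<75)&(abs(Y)<65)&(I["frame"].max(2)<90)
    k=cv2.connectedComponentsWithStats(m.astype(np.uint8))
    if k[0]<2: print(n,"none");continue
    i=1+np.argmax(k[2][1:,4]);mm=k[1]==i
    px=k[3][i];q=onz(I,px,160)[:2]-G
    print(n,mm.sum(),"X %.0f..%.0f Y %.0f..%.0f Z %.0f..%.0f"%(*np.percentile(X[mm],[2,98]),*np.percentile(Y[mm],[2,98]),*np.percentile(C[mm][:,2],[2,98])),"centre@160",(q@ex).round(1),(q@ey).round(1))
print(np.round(sense()["tool_pos"],1))
E
python3 knob.py
```

```text
top 207 X -13..10 Y 25..52 Z 150..179 centre@160 -0.0 37.5
scene 349 X -13..7 Y 24..50 Z 145..177 centre@160 -1.4 37.7
[516.4 219.4 229.8]
```

Call:
{"method": "apply_moves", "body": {"series": "-0.0305 -0.1026 0 0 1;-0.0305 -0.1026 0 0 1;-0.0305 -0.1026 0 0 1;-0.0305 -0.1026 0 0 1;-0.0305 -0.1026 0 0 1"}}

```text
time: 4.98
tool_pos: [550.3, 59.9, 230.4]
tcp_rot: [-180.0, 0.0, 175.6]
ft_force: [0.1, -0.1, 1.1]
finger_gap: -0.1
grip_force: 0.0
```

Call:
{"method": "apply_moves", "body": {"series": "0 0 0 0 1;0 0 0 0 1;0 0 0 0 1"}}

```text
time: 5.23
tool_pos: [550.2, 62.0, 230.2]
tcp_rot: [180.0, -0.0, 175.6]
ft_force: [-0.7, 0.6, 1.1]
finger_gap: 0.2
grip_force: 0.0
```

Call:
{"method": "apply_moves", "body": {"series": "0 0 0.0654 0 1;0 0 0.0654 0 1;0 0 0.0654 0 1;0 0 0.0654 0 1;0 0 0.0654 0 1"}}

```text
time: 5.65
tool_pos: [549.9, 64.1, 131.3]
tcp_rot: [180.0, 0.0, 175.8]
ft_force: [-0.3, 0.1, 0.2]
finger_gap: 0.1
grip_force: 0.0
```

Call:
{"method": "apply_moves", "body": {"series": "0 0 0 0 1;0 -0.0212 0 0 1;0 -0.0212 0 0 1;0 -0.0212 0 0 1;0 -0.0212 0 0 1"}}

```text
time: 6.07
tool_pos: [552.0, 39.7, 137.6]
tcp_rot: [179.8, 0.5, 175.8]
ft_force: [-1.1, 9.1, 29.5]
finger_gap: -0.1
grip_force: 14.9
```

Call:
{"method": "apply_moves", "body": {"series": "0 -0.0212 0 0 1;0 -0.0212 0 0 1;0 -0.0212 0 0 1;0 -0.0212 0 0 1;0 -0.0212 0 0 1"}}

```text
time: 6.48
tool_pos: [552.1, 6.1, 140.7]
tcp_rot: [180.0, 0.9, 175.8]
ft_force: [0.1, 2.3, 34.9]
finger_gap: -0.4
grip_force: 15.3
```

Call:
{"method": "apply_moves", "body": {"series": "0 0 -0.03 0 1;0 0 -0.03 0 1;0 0 0 0 1"}}

```text
time: 6.73
tool_pos: [546.9, 6.3, 152.4]
tcp_rot: [180.0, 0.2, 175.7]
ft_force: [0.2, -0.0, -0.1]
finger_gap: 0.2
grip_force: 0.0
```

```bash
python3 look.py l3;python3 knob.py; python3 -c "
from h import *
print(np.round(sense()['ft_force'],1))"
```

```text
top none
scene 311 X -8..11 Y -23..-1 Z 146..182 centre@160 5.6 -10.1
[545.1   6.3 148.8]
[-0.1  0.3  0.1]
```

View pics/l3.png

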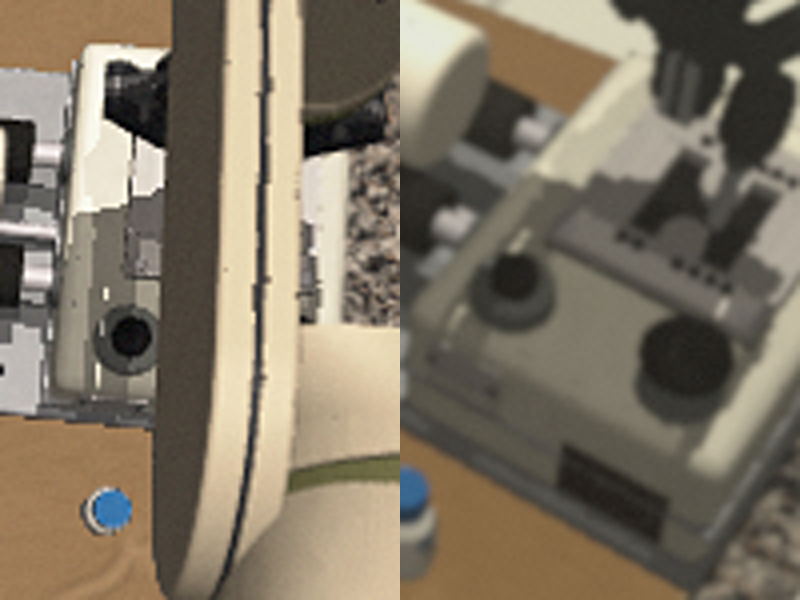

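The scene crop shows the lever past mid-channel. The shank is at (720,205), just right of the tongues, and the fingers at (690,85) stand to its left. The gripper knuckles had been riding on top of the knob, so I'll keep the tips higher and go on.

Call:
{"method": "apply_moves", "body": {"series": "0 0 -0.0167 0 1;0 -0.0177 0 0 1;0 -0.0177 0 0 1;0 -0.0177 0 0 1;0 -0.0177 0 0 1"}}

```text
time: 7.35
tool_pos: [544.1, -15.7, 154.7]
tcp_rot: [180.0, -0.0, 175.7]
ft_force: [0.3, 2.0, -1.4]
finger_gap: 0.1
grip_force: 0.9
```

Call:
{"method": "apply_moves", "body": {"series": "0 -0.0177 0 0 1;0 0 0 0 1;0 0 0 0 1"}}

```text
time: 7.6
tool_pos: [544.0, -21.3, 155.1]
tcp_rot: [-180.0, 0.0, 175.6]
ft_force: [0.4, -0.5, -0.0]
finger_gap: -0.3
grip_force: 0.0
```

```bash
python3 knob.py
```

```text
top 2 X -3..-0 Y 2..3 Z 167..170 centre@160 1.1 1.1
scene 537 X -12..10 Y -46..2 Z 147..188 centre@160 4.8 -22.4
[544.1 -20.9 155.2]
```

Call:
{"method": "apply_moves", "body": {"series": "0 0.05 0 0 1;0 0.08 0 0 1;0 0.08 0 0 1;0 0 0 0 1"}}

```text
time: 8.03
tool_pos: [548.9, 45.7, 155.3]
tcp_rot: [179.9, 0.0, 175.8]
ft_force: [0.6, 0.3, 0.2]
finger_gap: 0.2
grip_force: 0.0
```

```bash
python3 knob.py; python3 look.py l4
```

```text
top 225 X -8..14 Y -48..-21 Z 150..179 centre@160 4.5 -35.0
scene 314 X -8..12 Y -47..-22 Z 145..178 centre@160 3.2 -33.4
[548.8  43.  155.2]
```

View pics/l4.png

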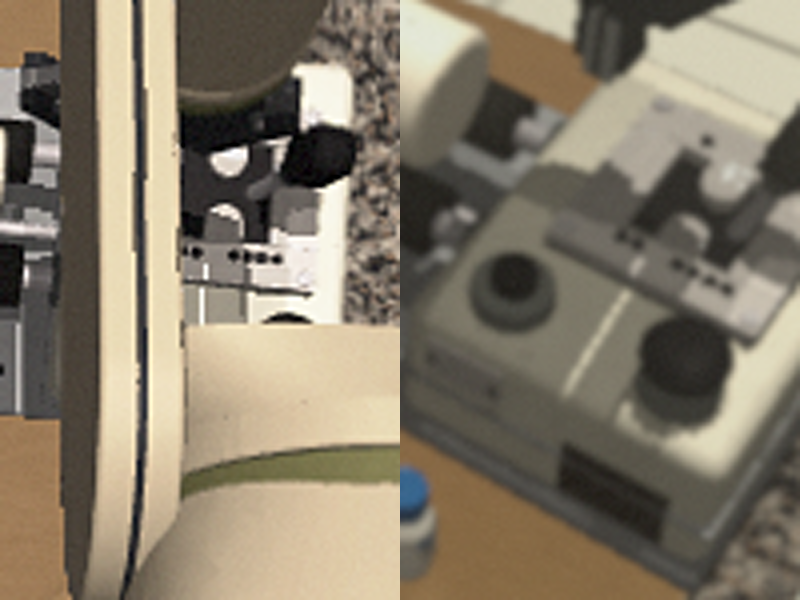

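The top crop shows the shank entering the right track at (265,190), with the knob at (320,155). That puts it at about (4,-35) from the gate centre, ready to push forward.

Call:
{"method": "apply_moves", "body": {"series": "0.0834 0 0 0 1;0.0834 0 0 0 1;0 -0.1 0 0 1;0 -0.1 0 0 1;0 -0.1 0 0 1"}}

```text
time: 8.65
tool_pos: [491.5, -45.2, 155.3]
tcp_rot: [-180.0, 0.0, 175.7]
ft_force: [-0.4, -0.2, 0.9]
finger_gap: 0.4
grip_force: 0.0
```

Call:
{"method": "apply_moves", "body": {"series": "0 0 0 0 1;-0.02 0 0 0 1;-0.02 0 0 0 1;-0.02 0 0 0 1;-0.02 0 0 0 1"}}

```text
time: 9.07
tool_pos: [516.9, -44.8, 155.1]
tcp_rot: [180.0, 0.0, 175.8]
ft_force: [0.4, 0.2, -0.2]
finger_gap: 0.1
grip_force: 0.0
```

Call:
{"method": "apply_moves", "body": {"series": "-0.02 0 0 0 1;-0.02 0 0 0 1;-0.02 0 0 0 1;-0.02 0 0 0 1;-0.02 0 0 0 1"}}

```text
time: 9.48
tool_pos: [546.1, -47.4, 154.6]
tcp_rot: [180.0, -0.1, 175.7]
ft_force: [-2.8, 0.9, -1.1]
finger_gap: -0.5
grip_force: 1.0
```

Call:
{"method": "apply_moves", "body": {"series": "-0.02 0 0 0 1;0 0 0 0 1"}}

```text
time: 9.65
tool_pos: [552.8, -48.3, 154.8]
tcp_rot: [-180.0, 0.0, 175.7]
ft_force: [-0.9, 0.3, -0.3]
finger_gap: 0.1
grip_force: 0.1
```

Call:
{"method": "apply_moves", "body": {"series": "-0.01 0 0 0 1;-0.01 0 0 0 1;-0.01 0 0 0 1;-0.01 0 0 0 1"}}

```text
time: 9.98
tool_pos: [564.0, -49.2, 155.1]
tcp_rot: [-180.0, -0.0, 175.7]
ft_force: [-2.2, -0.0, -0.7]
finger_gap: 0.1
grip_force: 0.8
```

Call:
{"method": "apply_moves", "body": {"series": "-0.007 0 0 0 1;-0.007 0 0 0 1"}}

```text
time: 10.15
tool_pos: [567.9, -49.5, 155.0]
tcp_rot: [180.0, -0.0, 175.7]
ft_force: [-5.8, -0.0, -1.8]
finger_gap: -0.1
grip_force: 2.3
```

Call:
{"method": "apply_moves", "body": {"series": "-0.007 0 0 0 1;-0.007 0 0 0 1"}}

```text
time: 10.32
tool_pos: [570.7, -49.6, 154.3]
tcp_rot: [180.0, -0.2, 175.7]
ft_force: [-12.1, 2.1, 1.1]
finger_gap: -0.1
grip_force: 5.7
```

Call:
{"method": "apply_moves", "body": {"series": "-0.004 0 0 0 1;0 0 0 0 1;0 0 0 0 1"}}

```text
time: 10.57
tool_pos: [571.2, -49.7, 154.1]
tcp_rot: [180.0, -0.3, 175.7]
ft_force: [-12.2, 0.1, 1.5]
finger_gap: 0.0
grip_force: 5.8
```

Call:
{"method": "apply_moves", "body": {"series": "-0.004 0 0 0 1;0 0 0 0 1;0 0 0 0 1"}}

```text
time: 10.82
tool_pos: [571.9, -49.7, 153.8]
tcp_rot: [180.0, -0.4, 175.7]
ft_force: [-13.8, 0.8, 2.8]
finger_gap: 0.4
grip_force: 6.8
```

Call:
{"method": "apply_moves", "body": {"series": "0.08 0 0 0 1;0.08 0 -0.05 0 1;0.1 0.1 -0.05 0 1;0.1 0.1 0 0 1;0.02 0.08 0 0 1"}}

```text
time: 11.23
tool_pos: [467.7, 40.5, 184.9]
tcp_rot: [180.0, 0.1, 175.6]
ft_force: [-0.3, -0.1, 0.2]
finger_gap: 0.0
grip_force: 0.0
```

Call:
{"method": "apply_moves", "body": {"series": "0 0 0 0 1;0 0 0 0 1;0 0 0 0 1"}}

```text
time: 11.48
tool_pos: [470.5, 39.2, 184.5]
tcp_rot: [-180.0, 0.1, 175.7]
ft_force: [0.5, 0.3, -0.6]
finger_gap: -0.0
grip_force: 0.0
```

```bash
python3 knob.py; python3 look.py l5
```

```text
top none
scene 286 X 30..52 Y -47..-22 Z 141..169 centre@160 35.0 -35.9
[470.4  38.7 184.1]
```

View pics/l5.png

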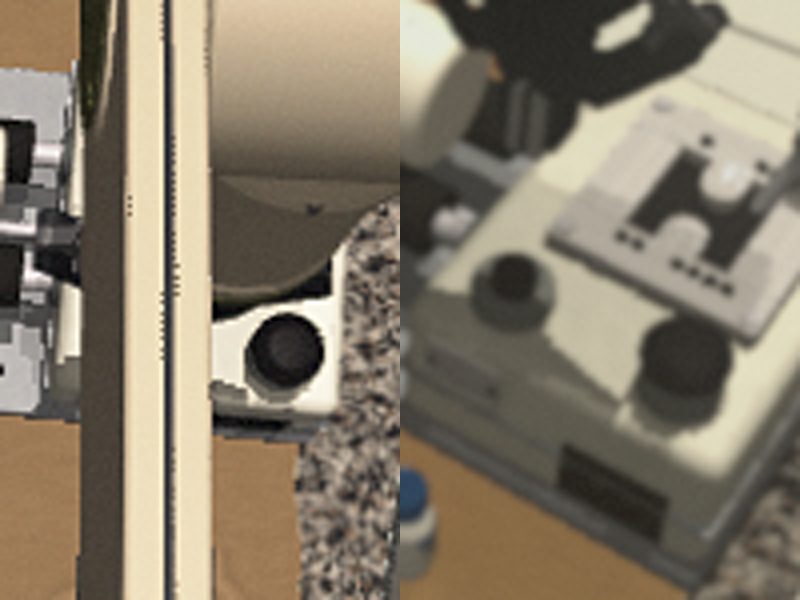

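The scene crop shows the shank at the far end of the right track at (780,185). The fingertips hang over the start button (515,275). The lever is home in third, since it met a hard stop at 14 N. Now I'll press start.

Call:
{"method": "apply_moves", "body": {"series": "0.0173 0 0.06 0 1;0 0 0.07 0 1;0 0 0.06 0 1;0 0 0.02 0 1;0 0 0 0 1"}}

```text
time: 12.1
tool_pos: [463.2, 39.4, 118.9]
tcp_rot: [-180.0, -0.2, 175.7]
ft_force: [-0.7, 0.6, 0.2]
finger_gap: 0.1
grip_force: 0.0
```

Call:
{"method": "apply_moves", "body": {"series": "0 0 0.01 0 1;0 0 0.01 0 1;0 0 0.01 0 1;0 0 0 0 1"}}

```text
time: 12.43
tool_pos: [465.2, 39.7, 112.4]
tcp_rot: [180.0, 0.1, 175.7]
ft_force: [1.6, 0.7, 1.3]
finger_gap: 0.1
grip_force: 0.8
```

Call:
{"method": "apply_moves", "body": {"series": "0 0 0.007 0 1;0 0 0.007 0 1;0 0 0.007 0 1;0 0 0 0 1;0 0 0 0 1"}}

```text
time: 12.85
tool_pos: [465.4, 39.7, 107.0]
tcp_rot: [-180.0, 0.1, 175.7]
ft_force: [-3.6, 0.3, 9.9]
finger_gap: 0.1
grip_force: 5.4
```

Call:
{"method": "apply_moves", "body": {"series": "0 0 0.007 0 1;0 0 0 0 1;0 0 0 0 1"}}

```text
time: 13.1
tool_pos: [465.6, 39.8, 106.7]
tcp_rot: [-180.0, 0.1, 175.7]
ft_force: [-10.9, -0.9, 28.0]
finger_gap: -0.2
grip_force: 13.8
```

Call:
{"method": "apply_moves", "body": {"series": "0 0 0.007 0 1;0 0 0 0 1;0 0 0 0 1"}}

```text
time: 13.35
tool_pos: [465.7, 39.8, 106.3]
tcp_rot: [-180.0, 0.1, 175.7]
ft_force: [-20.4, -1.7, 44.5]
finger_gap: -0.4
grip_force: 22.2
```

Run:
```python
from h import *
S=snapshot("scene")
cv2.imwrite("pics/l6.png",cv2.resize(S["frame"][200:300,300:400],None,fx=6,fy=6,interpolation=cv2.INTER_CUBIC))
print(np.round(sense()["tool_pos"],1))
```

```text
[465.7  39.8 106.3]
```

View pics/l6.png

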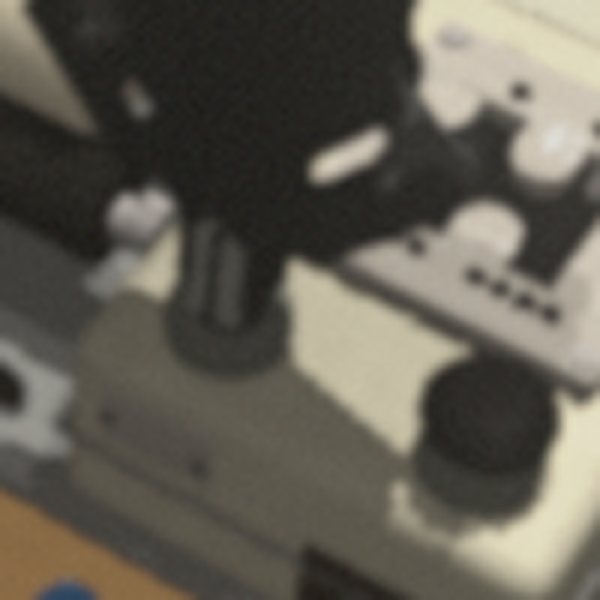

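The crop shows the tips resting at the collar at (228,330), with stop at (490,420) untouched. I'll check from the wrist moment where the load acts.

```bash
python3 -c "
from h import *
s=sense();print({k:np.round(s[k],2) for k in('tool_pos','tcp_rot','ft_force','wrist_torque','joint_pos')})
S=snapshot('scene');C=cloud(S)
m=(S['frame'].max(2)<90)&(np.hypot(C[...,0]-465,C[...,1]-39)<24)&(C[...,2]>95)
P=C[m];print(len(P))
for lo in range(95,135,3):
  q=P[(P[:,2]>=lo)&(P[:,2]<lo+3)];print(lo,len(q),q.min(0).round(0) if len(q) else '',q.max(0).round(0) if len(q) else '')
"
```

```text
{'tool_pos': array([465.7 ,  39.78, 106.32]), 'tcp_rot': array([-1.7999e+02,  1.2000e-01,  1.7572e+02]), 'ft_force': array([-21.16,  -0.82,  44.67]), 'wrist_torque': array([-0.12,  3.7 ,  0.02]), 'joint_pos': array([-1.3900e+00, -7.9100e+00,  1.1401e+02, -2.0000e-02,  7.3790e+01,
       -8.7110e+01])}
1122
95 24 [448.  22.  95.] [468.  52.  98.]
98 36 [448.  22.  98.] [468.  56. 101.]
101 102 [449.  23. 101.] [478.  55. 104.]
104 29 [451.  25. 104.] [470.  53. 106.]
107 6 [455.  33. 107.] [461.  47. 110.]
110 8 [453.  34. 110.] [460.  52. 113.]
113 16 [453.  31. 113.] [460.  52. 116.]
116 21 [454.  27. 116.] [468.  52. 119.]
119 18 [453.  27. 119.] [468.  52. 122.]
122 22 [454.  27. 122.] [470.  52. 125.]
125 20 [453.  27. 125.] [462.  52. 128.]
128 21 [452.  26. 128.] [468.  52. 131.]
131 28 [453.  27. 131.] [468.  53. 134.]
134 16 [454.  27. 134.] [466.  51. 137.]
```

The load is on the tool axis at the tips, so the button or its collar carries it. I'll release slowly to read the travel.

Call:
{"method": "apply_moves", "body": {"series": "0 0 -0.014 0 1;0 0 0 0 1;0 0 0 0 1"}}

```text
time: 13.7
tool_pos: [465.7, 39.8, 106.9]
tcp_rot: [180.0, 0.2, 175.7]
ft_force: [-2.3, -0.8, 11.9]
finger_gap: 0.2
grip_force: 5.9
```

Call:
{"method": "apply_moves", "body": {"series": "0 0 -0.007 0 1;0 0 0 0 1;0 0 0 0 1"}}

```text
time: 13.95
tool_pos: [465.5, 39.8, 108.3]
tcp_rot: [180.0, 0.1, 175.7]
ft_force: [4.1, -0.8, 4.4]
finger_gap: -0.2
grip_force: 2.0
```

Call:
{"method": "apply_moves", "body": {"series": "0 0 -0.007 0 1;0 0 0 0 1;0 0 0 0 1"}}

```text
time: 14.2
tool_pos: [464.7, 39.8, 109.8]
tcp_rot: [180.0, 0.0, 175.7]
ft_force: [2.5, -0.2, 2.7]
finger_gap: -0.1
grip_force: 1.6
```

Call:
{"method": "apply_moves", "body": {"series": "0 0 -0.007 0 1;0 0 0 0 1;0 0 0 0 1"}}

```text
time: 14.45
tool_pos: [464.2, 39.8, 111.7]
tcp_rot: [-180.0, -0.1, 175.7]
ft_force: [0.7, -0.4, 2.4]
finger_gap: 0.1
grip_force: 1.1
```

Call:
{"method": "apply_moves", "body": {"series": "0 0 -0.007 0 1;0 0 0 0 1;0 0 0 0 1"}}

```text
time: 14.7
tool_pos: [464.1, 39.8, 113.7]
tcp_rot: [-180.0, -0.1, 175.7]
ft_force: [0.0, 0.4, 0.2]
finger_gap: 0.5
grip_force: 0.0
```

The spring force fades between about 107 and 113 mm, which is the full 6 mm of travel. Now I'll retreat and check.

Call:
{"method": "apply_moves", "body": {"series": "0 0 -0.1 0 1;0 0 -0.12 0 1;0 0 -0.12 0 1;0 0.12 0 0 1;0 0.12 0 0 1"}}

```text
time: 15.12
tool_pos: [471.9, 111.3, 219.3]
tcp_rot: [180.0, 0.3, 175.5]
ft_force: [-0.3, -0.8, -1.3]
finger_gap: 0.5
grip_force: 0.0
```

Call:
{"method": "apply_moves", "body": {"series": "0 0.12 0 0 1;0 0.12 0 0 1;0 0.12 0 0 1;0 0.12 0 0 1;0 0.12 0 0 1"}}

```text
time: 15.53
tool_pos: [482.9, 292.8, 215.5]
tcp_rot: [-180.0, -0.0, 175.7]
ft_force: [-0.4, -0.2, 0.7]
finger_gap: -0.0
grip_force: 0.0
```

Call:
{"method": "apply_moves", "body": {"series": "0 0.12 0 0 1;0 0.12 0 0 1;0 0 0 0 1;0 0 0 0 1;0 0 0 0 1"}}

```text
time: 15.95
tool_pos: [488.5, 362.5, 215.2]
tcp_rot: [-179.9, -0.1, 175.7]
ft_force: [-0.8, -0.2, -0.1]
finger_gap: 0.1
grip_force: 0.0
```

```bash
python3 knob.py
python3 - <<'E'
from h import *
T=snapshot("top")
cv2.imwrite("pics/l7.png",cv2.resize(T["frame"][140:290,225:410],None,fx=4,fy=4,interpolation=cv2.INTER_CUBIC))
E
```

```text
top 247 X 29..59 Y -49..-21 Z 143..171 centre@160 42.5 -33.6
scene 296 X 29..52 Y -47..-23 Z 141..170 centre@160 35.2 -36.0
[488.9 361.7 215.9]
```

View pics/l7.png

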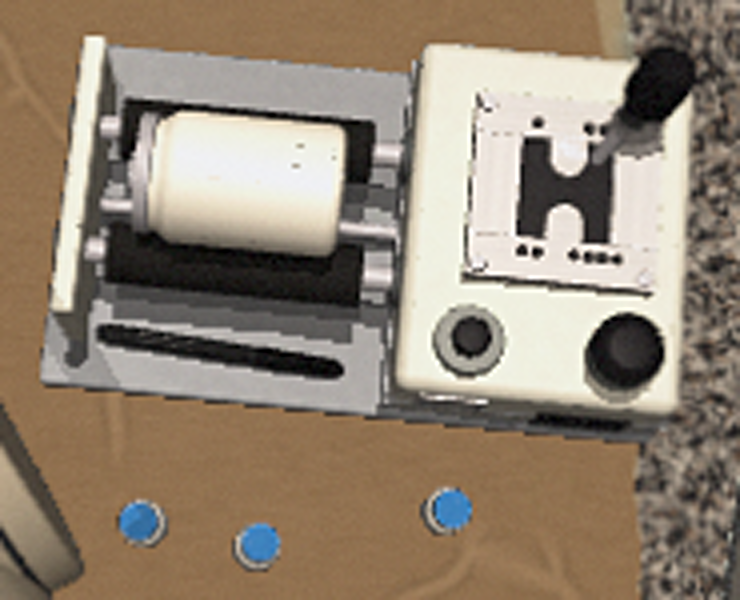

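The top crop shows the lever at (600,145), at the far end of the right-hand slot. The start button (470,335) is back up, and the jar, pen and vial (450,508) are where they were. I'll hand in.

```bash
python3 -c "
from bench import hand_in
print(hand_in())"
```

```text
the job is handed in; nothing more can be done
None
```

The job is handed in: the lever was pushed to its stop in third, then start was pressed its full 6 mm and sprang back; stop, jar, vial and pen were not touched, but the gripper's knuckles rode on the knob at up to 35 N while crossing neutral (limit 40 N), and the fingertips pressed start with about 45 N.

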